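# Shut the lid and push the socket drawer home

## Task

Put the socket drawer away: with your fingertips push the raised red lid of its compartment down until it lies flat, and only then push the blue drawer front gently until the drawer is fully home in its chest (a standing lid would strike the chest). Push only, without slamming the drawer or pressing hard on the lid; the sockets stay in the drawer unlifted, and the jar on the chest and the hammer, screwdriver, tape measure and mug around it stay where they are.

Things in the scene. Friction and masses are not known exactly. Their poses are not given: they have to be found in the camera images.
- chest: fixed low wooden chest, 260 deep (x) x 260 wide (y) x 120 mm tall, top flat; origin under its centre on the bench, x axis points from its open front towards its back, so the front face is at x = -130 mm; yaw and place vary from start to start
- drawer (a joint): how far the drawer is pulled out of the chest's front (along the chest's -x), m; 0 = fully home (blue panel 16 mm thick lying against the chest's front face, the stop), 0.17 = fully out; starts 0.125 to 0.16; friction about 2.5 N plus light damping, it stays where it is left
- drawer_front (a point): middle of the top edge of the drawer's blue front panel, on its outer (robot-side) face, 100 mm above the bench; the panel is 250 mm wide, flat, without handle, and reaches from 14 to 100 mm above the bench; when home this point is at x = -146 mm in the chest's frame. Axes as the chest's
- lid (a joint): angle of the red lid, rad; 0 = flat and shut, 1.57 = upright, 1.8 = its back stop; starts 1.25 to 1.75; a stiff hinge (about 0.06 N m) holds it at any angle, so it must be pushed all the way down
- lid_hinge (a point): middle of the lid's hinge line, which runs across the drawer (chest y) along the lid's far side, 116 mm behind the drawer's outer front face and 88 mm above the bench, ahead of the chest's front face. The lid rises from here and swings down towards the robot and the blue panel
- lid_edge (a point): middle of the lid's free edge (white stripe along it), on the face that looks up when shut and to the chest when raised; 96 mm from the hinge line; lid 96 x 205 x 6 mm. Shut, this face is 94 mm above the bench, 6 mm below the panel's top edge
- socket_a: loose steel socket, 28 mm diameter, 34 mm tall, standing in the compartment under the lid; origin under its centre, 26 mm above the bench
- socket_b: loose steel socket, 24 mm diameter, 30 mm tall, in the same compartment; origin under its centre, 26 mm above the bench
- jar: loose glass jar with green cap, 60 mm diameter, 70 mm tall, standing on the chest's flat top, behind the lid; origin under its centre
- hammer: loose hammer lying on the bench right of the drawer (robot's right), about 260 mm long along its x, origin under its middle
- screwdriver: loose blue-handled screwdriver lying on the bench left of the drawer, about 200 mm long along its x, origin under its middle
- tape: loose yellow tape measure, 65 x 35 x 60 mm, on the bench left of the chest; origin under its centre
- mug: loose blue mug, 76 mm diameter, 90 mm tall, on the bench right of the chest; origin under its centre

How it is judged:
By the outcome, as a careful person would: the job done as asked, in the order asked, and still so for the second after the job is handed in, with the robot touching nothing.
It also fails if it takes over 51 s, if anything falls off the work surface, if the arm or the gripper's body presses on something with over 40 N, if the wrist force passes 120 N, or if a joint passes its speed limit or range.

## Robot

A 6-joint arm with a two-finger parallel gripper is mounted at the origin on the work surface. World frame = base frame: x ahead of the robot, y to its left, z up, the work surface at z = 0. Lengths are in m, angles in degrees, forces in N, time in s.
With the tool pointing down it reaches from about 0.375 to 0.75 m from the base axis. Payload 9 kg.
Tool frame: the origin (TCP) lies where the fingers leave the gripper's body, on its centre line; the fingertips stand 73 mm ahead of it and the grasp point (between the pads) lies 54 mm ahead of it (robot.tip_reach is the distance from the TCP to the fingertips, in m); z points along the fingers, y is the line along which they close (so a half turn about z gives the same grasp; the last joint's range is limited). The gripper opens to 85 mm and grips with 20 to 120 N. Pads are 22 mm wide; open, the fingers measure 114 mm over their backs; the gripper's body (76 mm by 85 mm) begins 54 mm behind the grasp point. The pads swing forward as they close: fully open they stand 13 mm farther back than shut.
Start: joints at [-88.791, 5.964, 5.575, 89.605, 0, 77.527], TCP at [0.142, -0.583, 0.304] pointing down, gripper open.
Joint ranges: [-171.21, 171.21], [-48.23, 106.86], [-62.78, 66.21], [-105.2, 120.99], [-86.42, 89.51], [-180, 180]. Speed limits (degrees/s): [127.2, 127.2, 147.25, 180, 180, 180].

## Interface

Orientations are given as [roll, pitch, yaw] about the fixed x, y, z axes, in that order (R = Rz(yaw) Ry(pitch) Rx(roll)).
In Python, from plant import robot gives the robot as it stands. Calls block until the motion is done:
- robot.move_pose(position, orientation): joint-space move of the TCP to a pose.
- robot.line_to(position, vel=0.15, rotation=None, guard=None): straight line of the TCP; rotation=None keeps the orientation; vel is the mean speed in m/s. With guard (N) it stops when the force on the tool has changed by that much, and returns True; else False.
- robot.goto_joints(angles): joint-space move.
- robot.set_gripper(opening): finger opening in m; the grip force is fixed at half the most; returns when the fingers have stopped.
- robot.pause(seconds).
- robot.ik(position, orientation): joint angles nearest the present ones, or None.
- robot.observe(): the state.
- robot.grab_frame(name): name is "scene" or "top"; returns the picture (480x640x3 uint8, blue, green, red); there is no depth.
- robot.get_calibration(name): a dict with "vertical_fov" (degrees; the focal length in pixels is half the picture's height over the tangent of half this angle, whatever the lens; pixels are square), "cx", "cy" (the principal point, pixels), "rvec" (rotation vector, rad) and "tvec" (3), from world to camera coordinates, as OpenCV has them. Camera axes: x right, y down, z forward; pixel columns grow to the right and rows downward; lengths in m; the calibration is good to about 2 mm. A picture is of the moment at which its call begins. get_calibration takes no time and is no camera call.
A pose or a line that the arm cannot do raises robot.IKError and nothing moves.
- robot.job_done(): hands the job in; it is judged then, once.
The state is a dict: "time": time; "q": joint angles; "qvel": joint speeds; "joint_torque": joint torques, N m; "tool_pos": TCP position; "tcp_rot": TCP orientation; "ft_force": force on the tool from outside, world axes, zero at the start; "torque": the same for the moment, N m; "gripper_width": finger opening in m; "gripper_force": force on a finger pad.
Only numpy, scipy, OpenCV 4.12 (cv2) and the standard library are available. Lean on these libraries where they do the work, as an engineer would, in place of code of your own. Each camera call takes 0.05 s, during which the arm holds its last target. There are 200 camera calls.

## Working session

There is one attempt and no reset: what is moved stays moved. The work goes in short steps, each a Python script; the robot and the scene stay as the last script left them, time stands still between calls to the robot, and variables do not carry over. Pictures are saved under pics/ and viewed, at most 10 in all, crops included, and the job is handed in when it is done.

```bash
mkdir -p pics; ls; python3 - <<'E'
from plant import robot
import cv2
for n in("scene","top"):
    cv2.imwrite(f"pics/{n}0.png",robot.grab_frame(n)); print(n,robot.get_calibration(n))
o=robot.observe();print(o["time"],o["tool_pos"],o["tcp_rot"],robot.tip_reach)
E
```

```text
pics
scene {'vertical_fov': 57.294088158532624, 'cx': 316.4312314371632, 'cy': 232.1430244243329, 'rvec': array([ 2.34411382,  0.10993996, -0.07352648]), 'tvec': array([-0.58834791,  0.034691  ,  1.03450341])}
top {'vertical_fov': 42.663516586557016, 'cx': 327.4617368219917, 'cy': 228.35565347402826, 'rvec': array([ 2.1898181 , -2.19813164,  0.07461628]), 'tvec': array([-0.00880358,  0.61823062,  1.34694554])}
0.1 [ 0.14193157 -0.58275833  0.30319582] [-1.79934064e+02 -1.40076120e-02  1.36823460e+01] 0.0726
```

View pics/scene0.png

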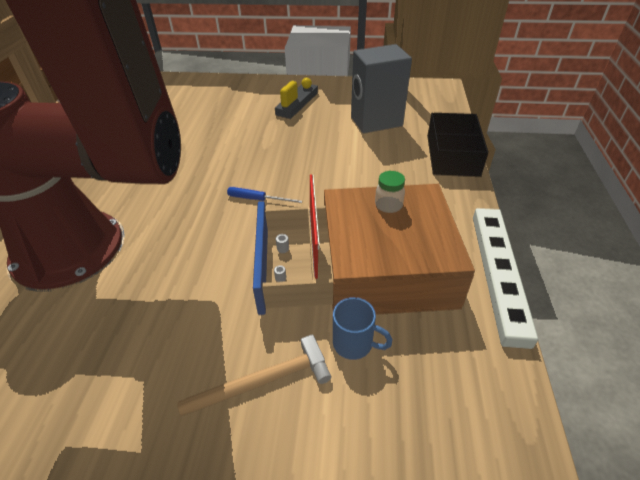

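View pics/top0.png

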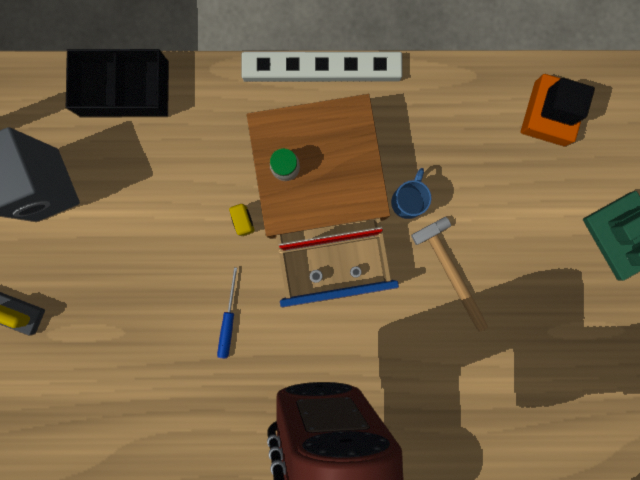

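The scene view shows the drawer out (blue panel at about 262,255) and the red lid near upright (315,225). The top view has the panel from (282,302) to (397,285), the lid at (330,240) and the chest corners at (248,114), (369,95) and (387,217). I'll zoom in for the corners.

```bash
python3 - <<'E'
import cv2,numpy as np
a=cv2.imread("pics/top0.png")[205:315,265:415]; b=cv2.imread("pics/scene0.png")[170:320,240:340]
a=cv2.resize(a,None,fx=5,fy=5,interpolation=cv2.INTER_CUBIC);cv2.imwrite("pics/ta.png",a)
b=cv2.resize(b,None,fx=4,fy=4,interpolation=cv2.INTER_CUBIC);cv2.imwrite("pics/sa.png",b)
E
```

```text
(no output)
```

View pics/ta.png

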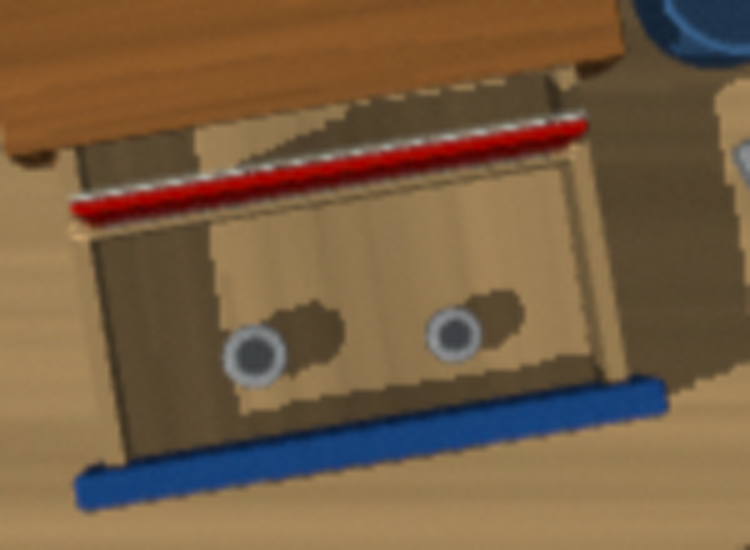

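View pics/sa.png

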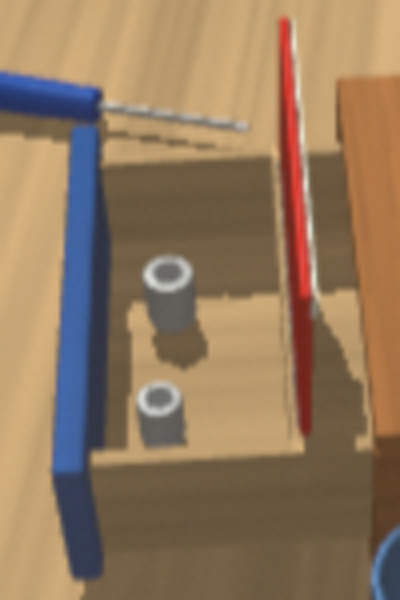

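The top crop shows the panel's outer top edge from (281.4,307) to (398.4,287) and the lid's free edge from (279,245.4) to (382,228), both in full-frame pixels. The scene crop shows the panel's outer top corners at (258.8,202) and (253.8,288), and the lid's free edge from (313,174.5) to (318.5,249).

```bash
cat > h.py <<'E'
import numpy as np,cv2
from scipy.optimize import least_squares
def cam(robot,n):
    c=robot.get_calibration(n);f=240/np.tan(np.radians(c["vertical_fov"]/2))
    return np.array([[f,0,c["cx"]],[0,f,c["cy"]],[0,0,1]]),c["rvec"],c["tvec"]
def tri(robot,pt,ps):
    A=[]
    for n,p in(("top",pt),("scene",ps)):
        K,r,t=cam(robot,n);P=K@np.c_[cv2.Rodrigues(r)[0],t]
        A+=[p[0]*P[2]-P[0],p[1]*P[2]-P[1]]
    v=np.linalg.svd(np.array(A))[2][-1];return v[:3]/v[3]
E
python3 - <<'E'
from plant import robot
from h import *
T={"pL":(281.4,307),"pR":(398.4,287),"piL":(280.2,300),"piR":(396.8,280.6),"eL":(279,245),"eR":(382,228),
 "cBL":(248,114),"cBR":(369,95),"cFR":(388.5,216),"cFL":(267,236.5)}
S={"pL":(258.8,202),"pR":(253.8,288),"piL":(264.5,202),"piR":(262,288),"eL":(313.2,174.5),"eR":(319,249.5),"cFL":(324.5,189.5),"cBL":(436,185.5)}
for k in T:
    if k in S: print(k,tri(robot,T[k],S[k]).round(4))
C={n:cam(robot,n) for n in("top","scene")}
def model(p):
    x,y,w,d,l=p; o=-.146-d; h=o+.116
    e=[h-.096*np.cos(l)+.006*np.sin(l),.088+.096*np.sin(l)+.006*np.cos(l)]
    L=dict(pL=(o,.125,.1),pR=(o,-.125,.1),piL=(o+.016,.125,.1),piR=(o+.016,-.125,.1),eL=(e[0],.1025,e[1]),eR=(e[0],-.1025,e[1]),
     cBL=(.13,.13,.12),cBR=(.13,-.13,.12),cFR=(-.13,-.13,.12),cFL=(-.13,.13,.12))
    c,s=np.cos(w),np.sin(w)
    return {k:np.array([x+c*a-s*b,y+s*a+c*b,z]) for k,(a,b,z) in L.items()}
def res(p):
    m=model(p);r=[]
    for n,D in(("top",T),("scene",S)):
        for k in D: r+=list(cv2.projectPoints(m[k],C[n][1],C[n][2],C[n][0],None)[0].ravel()-D[k])
    return r
s=least_squares(res,[.65,0,.1,.14,1.5],loss="soft_l1")
print(s.x.round(4)); print(np.array(res(s.x)).reshape(-1,2).round(1).tolist())
for n in C: print(n,(-cv2.Rodrigues(C[n][1])[0].T@C[n][2]).round(3))
for k,v in model(s.x).items(): print(k,v.round(4))
E
```

```text
pL [0.4513 0.0863 0.0953]
pR [ 0.4914 -0.1577  0.0971]
piL [0.4651 0.0887 0.0943]
piR [ 0.505  -0.1547  0.0947]
eL [0.5773 0.0851 0.1802]
eR [ 0.6101 -0.1178  0.1692]
cBL [0.8514 0.1547 0.1133]
cFL [0.5973 0.1143 0.1178]
[0.7438 0.0072 0.1611 0.13   1.5972]
[[-0.4, -0.5], [1.4, -0.4], [-0.4, -1.1], [1.6, -1.6], [0.3, -0.9], [0.8, -1.2], [-1.2, -0.2], [1.0, -1.2], [2.7, 0.4], [-0.4, 0.5], [-1.4, -1.5], [-1.5, 0.3], [-0.0, -1.9], [-1.0, -0.2], [-0.9, -1.0], [-0.6, -5.5], [-2.5, -0.8], [1.3, -2.9]]
top [ 5.350e-01 -1.000e-03  1.382e+00]
scene [ 0.673 -0.65   0.737]
pL [0.4513 0.0863 0.1   ]
pR [ 0.4914 -0.1604  0.1   ]
piL [0.4671 0.0889 0.1   ]
piR [ 0.5072 -0.1579  0.1   ]
eL [0.5778 0.0841 0.1838]
eR [ 0.6107 -0.1182  0.1838]
cBL [0.8513 0.1564 0.12  ]
cBR [ 0.893  -0.1002  0.12  ]
cFR [ 0.6363 -0.1419  0.12  ]
cFL [0.5946 0.1147 0.12  ]
```

The fit is consistent: the triangulated heights come out within 2–5 mm of the given ones, with the lid at about 1.6 rad and the drawer out about 0.130 m. Next I'll push the lid down along its arc.

```bash
cat >> h.py <<'E'
X,Y,W,D=.7438,.0072,.1611,.130
RPY=[180,0,np.degrees(W)]
def tcp(robot,a,b,z):
    "TCP (tool down) whose fingertip centre is at chest-frame a,b and height z"
    c,s=np.cos(W),np.sin(W);return [X+c*a-s*b,Y+s*a+c*b,z+robot.tip_reach]
E
python3 - <<'E'
from plant import robot
from h import *
import cv2
h=-.146-D+.116; r=.078; half=.011
st=lambda m:print(m,[round(float(v),2) for v in robot.observe()["ft_force"]],robot.observe()["tool_pos"].round(4),round(robot.observe()["time"],2))
robot.set_gripper(0)
robot.move_pose(tcp(robot,-.118+half,0,.28),RPY); st("above")
robot.line_to(tcp(robot,-.118+half,0,.164),vel=.1,guard=6); st("behind")
ok=True
for l in np.radians([90,75,60,45,30,18,9]):
    g=robot.line_to(tcp(robot,h-r*np.cos(l)+.006*np.sin(l)+half,0,.088+r*np.sin(l)+.006*np.cos(l)),vel=.05,guard=6)
    st(round(np.degrees(l)))
    if g: print("guard");ok=False;break
if ok:
    print(robot.line_to(tcp(robot,h-r+half,0,.086),vel=.02,guard=4)); st("end")
cv2.imwrite("pics/s1.png",robot.grab_frame("scene")[120:360,180:500])
E
```

```text
above [-0.52, 0.29, 0.04] [ 0.6382 -0.0108  0.3525] 3.55
behind [0.5, -0.09, -0.16] [ 0.6385 -0.0101  0.2375] 4.86
90 [-0.17, 0.79, 0.37] [ 0.6027 -0.0158  0.2386] 5.73
75 [0.13, -0.54, -1.14] [ 0.5823 -0.019   0.2375] 6.29
60 [0.23, -0.34, 0.21] [ 0.5632 -0.0221  0.2311] 6.85
45 [-0.33, 0.34, -0.12] [ 0.5463 -0.0249  0.2199] 7.41
30 [0.44, -0.49, 0.19] [ 0.5328 -0.027   0.2046] 7.97
18 [-0.26, 0.57, -0.28] [ 0.525  -0.0283  0.1901] 8.44
9 [0.62, 0.36, 0.12] [ 0.5213 -0.0288  0.1782] 8.83
True
end [-0.28, -0.27, 4.65] [ 0.5207 -0.0291  0.1671] 9.48
```

View pics/s1.png

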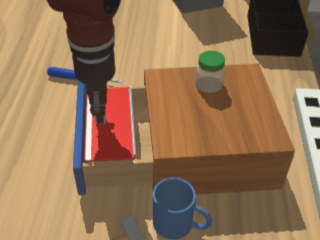

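The lid is down: it stopped on the guard with the tip at 94.5 mm (94 expected), and the picture shows it lying flat with the drawer still out. I'll retract, check the lid, then push the drawer.

```bash
python3 - <<'E'
from plant import robot
from h import *
import cv2
o=-.146-D; half=.011
st=lambda m:print(m,[round(float(v),2) for v in robot.observe()["ft_force"]],robot.observe()["tool_pos"].round(4),round(robot.observe()["time"],2))
p=robot.observe()["tool_pos"]; robot.line_to([p[0],p[1],.23],vel=.08)
robot.line_to(tcp(robot,o-.03-half,0,.157),vel=.15)
cv2.imwrite("pics/s2.png",cv2.resize(robot.grab_frame("top")[190:320,250:420],None,fx=4,fy=4))
robot.line_to(tcp(robot,o-.03-half,0,.070),vel=.1,guard=6); st("front")
print(robot.line_to(tcp(robot,o-half+.005,0,.070),vel=.03,guard=9)); st("touch")
E
```

```text
front [0.46, -1.18, 0.21] [ 0.4313 -0.0438  0.1432] 12.3
False
touch [-0.71, -0.05, -0.3] [ 0.4655 -0.038   0.1426] 13.62
```

View pics/s2.png

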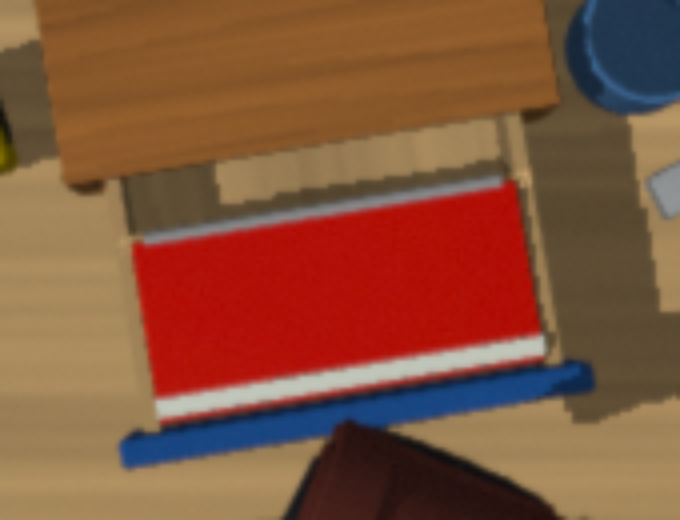

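The lid lies flat with its white stripe next to the blue panel, and the drawer is still out. Now I'll push gently.

```bash
python3 - <<'E'
from plant import robot
from h import *
import cv2
half=.011
st=lambda m:print(m,[round(float(v),2) for v in robot.observe()["ft_force"]],robot.observe()["tool_pos"].round(4),round(robot.observe()["time"],2))
g=robot.line_to(tcp(robot,-.146-half-.02,0,.070),vel=.035,guard=10); st(g)
if not g:
    g=robot.line_to(tcp(robot,-.146-half+.015,0,.070),vel=.015,guard=8); st(g)
p=robot.observe()["tool_pos"]; print("tip chest x",(p[0]-X)*np.cos(W)+(p[1]-Y)*np.sin(W))
cv2.imwrite("pics/s3.png",robot.grab_frame("scene")[120:360,180:500])
E
```

```text
False [-1.45, -2.16, 0.38] [ 0.5691 -0.0211  0.1426] 16.77
True [-0.09, -0.29, 0.22] [ 0.5907 -0.0175  0.1421] 18.21
tip chest x -0.15504219494651997
```

View pics/s3.png

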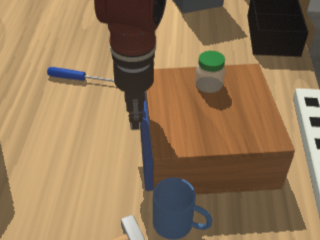

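The finger face stopped at about -144 mm, and home is -146 mm. I'll do one gentle confirming push, then retreat and look.

```bash
python3 - <<'E'
from plant import robot
from h import *
import cv2
half=.011
def st(m):
    o=robot.observe();p=o["tool_pos"];print(m,o["ft_force"].round(2),"x",round((p[0]-X)*np.cos(W)+(p[1]-Y)*np.sin(W),4),round(o["time"],2))
g=robot.line_to(tcp(robot,-.146-half+.012,0,.070),vel=.01,guard=9); st(g)
robot.line_to(tcp(robot,-.22,0,.070),vel=.06)
robot.line_to(tcp(robot,-.24,0,.25),vel=.15)
robot.goto_joints([-60]+list(robot.observe()["q"][1:])); st("away")
a=cv2.resize(robot.grab_frame("top")[80:320,220:440],None,fx=2.4,fy=2.4);b=robot.grab_frame("scene")[120:400,200:420];b=cv2.resize(b,(int(220*576/280)-190,576)) if 0 else cv2.resize(b[:, :180],(270,420))
c=np.zeros((576,800,3),np.uint8);c[:a.shape[0],:a.shape[1]]=a[:576];c[:420,530:800]=b;cv2.imwrite("pics/s4.png",c)
E
```

```text
True [1.3  1.06 0.36] x -0.1548 18.7
away [-0.3   0.42  0.57] x -0.4399 22.65
```

View pics/s4.png

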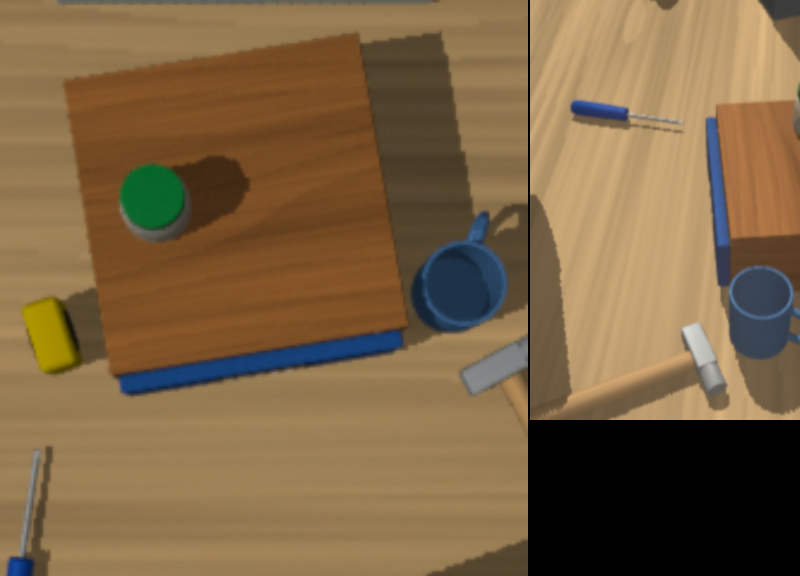

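The panel lies against the chest front with no gap, and the jar, mug, hammer, tape and screwdriver haven't moved.

```bash
python3 -c "
from plant import robot
print(robot.job_done())"
```

```text
the job is handed in; nothing more can be done
None
```

The job is handed in at about 23 s: I pushed the lid flat first, then pushed the drawer gently home against its stop, and the last pictures show the jar, hammer, screwdriver, tape measure and mug where they were (the sockets are out of sight under the lid).

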